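# Set up the patty press for thick burgers

## Robot

A 7-joint arm with a two-finger parallel gripper is mounted at the origin on the work surface. World frame = base frame: x ahead of the robot, y to its left, z up, the work surface at z = 0. Lengths are in m, angles in rad, forces in N, time in s.
With the tool pointing down it reaches from about 0.425 to 0.875 m from the base axis. Payload 4.7 kg.
Tool frame: the origin (TCP) lies at the very end of the fingers, on their centre line; the grasp point (between the pads) lies 19 mm behind it; z points along the fingers, y is the line along which they close (so a half turn about z gives the same grasp; the last joint's range is limited). The gripper opens to 87 mm and grips with 3 to 60 N. Pads are 19 mm wide; open, the fingers measure 117 mm over their backs; the gripper's body (75 mm by 190 mm) begins 51 mm behind the grasp point.
Start: joints at [-1.205, 0.321, -0.07, 1.45, 0.023, 1.371, -0.057], TCP at [0.224, 0.61, 0.223] pointing down, gripper open.
Joint ranges: [-2.86, 2.86], [-0.3, 2.09], [-1.38, 1.24], [0.06, 2.45], [-1.56, 4.7], [0.09, 2.05], [-2.69, 2.69]. Speed limits (rad/s): [2.57, 2.57, 3.14, 3.14, 3.14, 3.14, 3.14].

## Interface

Orientations are given as a unit quaternion [x, y, z, w].
In Python, from station import move_pose, move_l, move_joints, gripper_to, dwell, ik, observe, camera, calibration, MotionError, finish_job, outline_of gives the robot as it stands. Calls block until the motion is done:
- move_pose(position, orientation): joint-space move of the TCP to a pose.
- move_l(position, attitude=None, feed=0.15, guard=None): straight line of the TCP; attitude=None keeps the orientation; feed is the mean speed in m/s. With guard (N) it stops when the force on the tool has changed by that much, and returns True; else False.
- move_joints(angles): joint-space move.
- gripper_to(opening, newtons=None): finger opening in m; newtons is the grip in N (None keeps the last); returns when the fingers have stopped.
- dwell(seconds).
- ik(position, orientation): joint angles nearest the present ones, or None.
- observe(): the state.
- camera(name): name is "side" or "top"; returns (picture, depth): 420x560x3 uint8, red, green, blue; 420x560 float32, m along the optical axis (not along the pixel's ray), 0 where there is no reading.
- calibration(name): a dict with "fx", "fy", "cx", "cy" (pixels), "R" (3x3) and "t" (3): a world point X has camera coordinates R X + t. Camera axes: x right, y down, z forward; pixel columns grow to the right and rows downward; lengths in m; the calibration is good to about 2 mm. A picture is of the moment at which its call begins. calibration takes no time and is no camera call.
A pose or a line that the arm cannot do raises MotionError and nothing moves.
- finish_job(): hands the job in; it is judged then, once.
Trained networks look in the newest picture that a camera, given by its name, has taken for a name from the list of things; names that differ only in an ending like _2 or _b are one class to them, and where a whole thing is asked for, a point or a joint stands for the part that bears it (a point fixed in the world has none). Each returns a list of dicts, best first, with "p" (0 to 1); they miss things now and then, are a little off and sometimes report something else, mostly with a low value. They report only what shows in the picture. A call takes as long as a camera call. They do not tell look-alikes from the thing itself.
- outline_of(name, camera): "mask" (420x560 bool, what is visible of it) and "at" ([row, column] in pixels, amid what is visible of it).
The state is a dict: "time": time; "q": joint angles; "joint_velocities": joint speeds; "tau": joint torques, N m; "ee_pos": TCP position; "ee_rot": TCP orientation; "ft_force": force on the tool from outside, world axes, zero at the start; "moment": the same for the moment, N m; "width": finger opening in m; "grip_force": force on a finger pad.
Only numpy, scipy, OpenCV 4.12 (cv2) and the standard library are available. Lean on these libraries where they do the work, as an engineer would, in place of code of your own. Each camera call takes 0.05 s, during which the arm holds its last target. There are 200 camera calls.

## Task

Set up the deli's patty press for thick burgers: lift the red spacer sleeve off the wooden board and slide it over the press's upright steel guide shaft, guiding it gently all the way down (do not let it drop) until it sits flush on the shoulder. Then turn the number dial clockwise until the 4 is centred in its small window, and let go. Leave the other sleeves and everything else on the counter where they are.

Things in the scene. Friction and masses are not known exactly. Their poses are not given: they have to be found in the camera images.
- red_mid (a point): Centre (half-way up, on the axis) of the red plastic spacer sleeve: an upright tube 60 mm tall, 44 mm outside diameter, 26.5 mm bore right through, about 0.12 kg; loose, standing on the wooden board (board 290 x 110 mm, top 12 mm above the counter) among two other sleeves in a row, neighbours' centres about 85 mm apart. z along the tube.
- blue_mid (a point): Centre of the blue sleeve, 45 mm tall, 44 mm diameter, on the same board; to be left alone.
- green_mid (a point): Centre of the green sleeve, 30 mm tall, 44 mm diameter, on the same board; to be left alone.
- shaft_seat (a point): Point on the shaft's axis on the top face of its shoulder (dark steel disc, 48 mm diameter, 10 mm thick, on the press base), 50 mm above the counter, where the sleeve's foot must rest. z up along the shaft.
- press: The fixed patty press: aluminium base 180 mm (x) by 320 mm (y), 40 mm high; origin under its centre on the counter. Shaft at y = +115 mm, shallow mould dish (110 mm diameter, rim 52 mm above the counter) at y = +16 mm, grey dial housing (128 x 116 mm, top 65 mm above the counter) with the dial's axis at y = -102 mm, all at x = 0. +x points away from the robot at yaw 0.
- shaft_top (a point): Top of the upright steel guide shaft, on its axis, 67 mm above the seat (117 mm above the counter). Shaft 24 mm diameter, its top 7 mm tapering to 17 mm diameter. When the red sleeve is seated the shaft's tip stands 7 mm above it.
- window (a point): Centre of the number window, an opening 23 mm (y) by 26 mm (x) with a yellow frame in the top of the grey dial housing, 46 mm from the dial's axis on the +x side (away from the robot). One black digit (12 x 20 mm, its top pointing away from the knob) of the white number disc shows in it from above.
- dial_grip (a point): Centre of the dial's black grip bar, on the dial's vertical axis, 88.5 mm above the counter. The bar is 40 mm long, 13 mm wide and 30 mm tall (its top 103.5 mm above the counter), on a round hub 42 mm across whose top is 73.5 mm above the counter. x of this frame runs along the bar, z up; it turns with the dial.
- dial (a joint): Angle of the number dial, growing clockwise seen from above, range -0.1 to 2.8 rad; numbers 1 to 7 stand centred in the window at 0, 0.45, 0.90, 1.35 (the 4), 1.80, 2.25, 2.70. No clicks: light friction (about 0.05 N m) keeps it where it is left. It starts between 0 and 0.9.
- tin0: Flat food tin with a red label, 84 mm diameter, 46 mm tall, beyond the press; origin under its centre; leave alone.
- tin1: The same with a yellow label; leave alone.
- jar: Glass jar with a steel lid, 68 mm diameter, 110 mm tall, to the left of the press; origin under its centre; leave alone.
- phone: Telephone in an orange case, 76 x 150 x 11 mm, lying to the left of the press; origin under its centre; leave alone.
- press_head: The press's round aluminium head, 100 mm diameter, with an upright handle, 78 mm tall in all, standing beyond the press; origin under its centre; leave alone.
- sleeve_red: The red sleeve again: its origin, under the centre of its foot.
Not all that is in view belongs to the job. There is more than one size of the sleeve_red; the job needs the smallest.

How it is judged:
On the way, in this order (a step that is already met when the one before it is completed fails the run):
1. the red sleeve is on the shaft, its foot flush on the shoulder (horizontal distance between red_mid and shaft_seat below 0.003 m and z of red_mid in the frame of shaft_seat between 0.027 and 0.033 m and angle between the z axis of red_mid and the z axis of shaft_seat, either way round below 0.08 rad), for 0.2 s.
2. with the sleeve still seated, the 4 is centred in the window (all of step 1 and value of joint dial between 1.24 and 1.46 rad), for 0.3 s.
At the end, for the whole second after the job is handed in: The red sleeve sits on the shaft, its axis within 3 mm of the shaft's, its foot within 3 mm of the shoulder, square to it within 0.08 rad, at rest; the dial reads 1.35 within 0.11 rad (the 4 wholly in the window) and is still (all of step 2 and linear speed of sleeve_red below 0.02 m/s and velocity of joint dial between -0.05 and 0.05 rad/s); the robot touches nothing.
It fails at once if the red sleeve is dropped down the shaft (faster than 0.4 m/s while on the shaft) (horizontal distance between red_mid and shaft_seat below 0.006 m and z of red_mid in the frame of shaft_seat below 0.092 m and linear speed of sleeve_red above 0.4 m/s).
It fails at once if another sleeve, a tin, the jar, the phone or the press head is shifted by more than 40 mm (distance of any of blue_mid, green_mid, tin0, tin1, jar, phone, press_head from where it was at the start of the episode above 0.04 m).
It also fails if it takes over 64 s, if anything falls off the work surface, if the arm or the gripper's body presses on something with over 40 N, if the wrist force passes 120 N, or if a joint passes its speed limit or range.

## Working session

There is one attempt and no reset: what is moved stays moved. The work goes in short steps, each a Python script; the robot and the scene stay as the last script left them, time stands still between calls to the robot, and variables do not carry over. Pictures are saved under pics/ and viewed, at most 10 in all, crops included, and the job is handed in when it is done.

```bash
mkdir -p pics
cat > h.py <<'E'
import numpy as np, cv2
from station import *
def shot(n,f=None):
    p,d=camera(n)
    if f: cv2.imwrite('pics/'+f,p[:,:,::-1])
    return p,d
def cloud(n,d):
    c=calibration(n);R=np.array(c['R']);t=np.array(c['t'])
    v,u=np.mgrid[:420,:560]
    P=np.stack([(u-c['cx'])*d/c['fx'],(v-c['cy'])*d/c['fy'],d],-1)
    return (P-t)@R
def proj(n,X):
    c=calibration(n);p=np.array(c['R'])@X+np.array(c['t']);return p[0]/p[2]*c['fx']+c['cx'],p[1]/p[2]*c['fy']+c['cy']
E
python3 - <<'E'
from h import *
for n in('top','side'):
    p,d=shot(n,n+'0.png');W=cloud(n,d)
    c=calibration(n);print(n,'cam at',-np.array(c['R']).T@np.array(c['t']), c['fx'])
    for k in('red_mid','blue_mid','green_mid','shaft_top','window','dial_grip','press'):
        for o in outline_of(k,n)[:3]:
            m=o['mask'];
            if m.sum()==0: print(k,o['p'],o['at']);continue
            w=W[m&(d>0)];print(k,round(o['p'],2),np.round(o['at']),m.sum(),np.round(np.median(w,0),3),np.round(w.min(0),3),np.round(w.max(0),3))
s=observe();print(s['time'],s['ee_pos'],s['ee_rot'],s['width'])
E
```

```text
top cam at [0.33182322 0.03704171 1.36169935] 513.5987338342206
red_mid 0.97 [266. 356.] 590 [ 0.441 -0.177  0.082] [ 0.411 -0.221 -0.008] [ 0.483 -0.145  0.093]
red_mid 0.85 [199. 405.] 311 [ 0.593 -0.321  0.063] [ 0.571 -0.344  0.005] [ 0.627 -0.301  0.078]
red_mid 0.6 [209. 346.] 552 [ 0.579 -0.171  0.082] [ 0.551 -0.204 -0.004] [ 0.613 -0.142  0.095]
blue_mid 0.68 [237. 409.] 291 [ 0.508 -0.318  0.052] [ 0.486 -0.352  0.008] [ 0.535 -0.294  0.063]
blue_mid 0.23 [153. 366.] 780 [ 0.737 -0.248  0.045] [ 0.701 -0.291  0.004] [ 0.78  -0.21   0.054]
green_mid 0.54 [266. 406.] 196 [ 0.424 -0.295  0.04 ] [ 0.404 -0.319  0.015] [ 0.445 -0.275  0.049]
shaft_top 0.66 [223. 256.] 8305 [0.586 0.074 0.043] [ 0.479 -0.095 -0.007] [0.704 0.245 0.127]
window 0.61 [225. 255.] 8238 [0.586 0.073 0.043] [ 0.477 -0.095 -0.004] [0.707 0.245 0.127]
dial_grip 0.53 [205. 291.] 254 [ 0.612 -0.022  0.075] [ 0.593 -0.044  0.056] [ 0.667 -0.007  0.108]
dial_grip 0.22 [265. 405.] 161 [ 0.424 -0.298  0.041] [ 0.406 -0.319  0.01 ] [ 0.443 -0.275  0.049]
press 0.62 [222. 254.] 8324 [0.587 0.073 0.043] [ 0.479 -0
[... 777 characters left out ...]
045]
green_mid 0.48 [349. 294.] 874 [ 0.594 -0.339  0.057] [ 0.572 -0.35  -0.002] [ 0.622 -0.25   0.074]
green_mid 0.44 [161. 220.] 744 [0.408 0.373 0.01 ] [ 0.327  0.338 -0.004] [0.482 0.447 0.015]
shaft_top 0.68 [226. 285.] 6573 [0.595 0.007 0.041] [ 0.479 -0.103 -0.003] [0.709 0.301 0.119]
window 0.79 [223. 286.] 6676 [0.595 0.007 0.041] [ 0.478 -0.16  -0.004] [0.716 0.349 0.119]
dial_grip 0.77 [231. 294.] 294 [ 0.615 -0.037  0.081] [ 0.592 -0.051  0.058] [ 0.667 -0.009  0.106]
dial_grip 0.43 [160. 215.] 692 [0.405 0.372 0.01 ] [ 0.33   0.338 -0.002] [0.48  0.42  0.015]
0.8 [0.2239942  0.61019109 0.22261971] [1.74975140e-01 9.84572850e-01 5.71086153e-05 2.89445397e-05] 0.08750981907509887
```

View pics/top0.png

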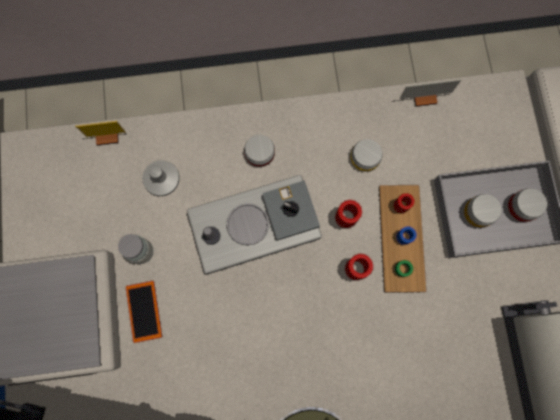

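View pics/side0.png

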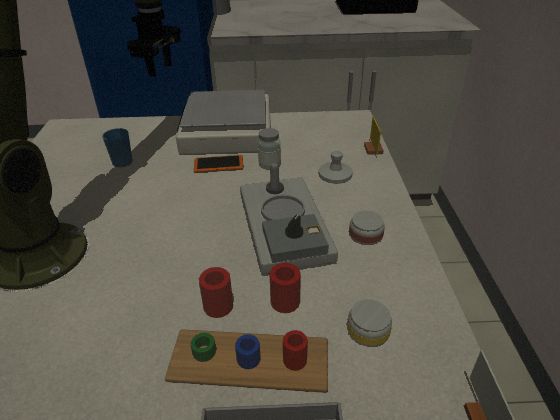

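```bash
cat > m.py <<'E'
from h import *
from scipy.optimize import least_squares
def circ(P,r):
    return least_squares(lambda c:np.hypot(P[:,0]-c[0],P[:,1]-c[1])-r,P[:,:2].mean(0),loss='soft_l1',f_scale=.002).x
def avg(n,k=6):
    ds=[];ps=[]
    for _ in range(k):
        p,d=camera(n);ds.append(np.where(d>0,d,np.nan));ps.append(p.astype(float))
    return np.mean(ps,0),np.nan_to_num(np.nanmedian(ds,0))
def near(W,xy,r,z0,z1):
    return W[(np.hypot(W[...,0]-xy[0],W[...,1]-xy[1])<r)&(W[...,2]>z0)&(W[...,2]<z1)]
E
python3 - <<'E'
from m import *
for n in('top','side'):
    p,d=avg(n);np.save(n+'p.npy',p);W=cloud(n,d);np.save(n+'W.npy',W)
    print(n)
    for nm,xy,h in(('red',(.593,-.322),.072),('blue',(.508,-.318),.057),('green',(.424,-.297),.042)):
        T=near(W,xy,.035,h-.005,h+.006);A=near(W,xy,.035,.02,h+.006)
        print(nm,len(T),T.mean(0).round(4),'bbox mid',((T.min(0)+T.max(0))/2).round(4),(np.ptp(T,0)).round(3))
    S=near(W,(.55,.17),.1,.06,.13);print('shaft pts',len(S),S.mean(0).round(4));
    S=S[(S[:,2]>.106)];print(len(S),S.mean(0).round(4),S.max(0).round(4),np.ptp(S,0).round(3))
    B=near(W,(.615,-.03),.05,.090,.115);c=B.mean(0);e,v=np.linalg.eigh(np.cov(B[:,:2].T));print('bar',len(B),c.round(4),B[:,2].max(),np.sqrt(e),v[:,1],np.degrees(np.arctan2(v[1,1],v[0,1])))
    M=(W[...,2]>.034)&(W[...,2]<.07)&(np.hypot(W[...,0]-.586,W[...,1]-.074)<.21)&(W[...,1]>-.11)
    Q=W[M][:,:2].astype(np.float32);M2=(W[...,2]>.034)&(W[...,2]<.046)
    print('rect all',cv2.minAreaRect(Q))
    H=near(W,(.615,-.03),.09,.060,.070)[:,:2].astype(np.float32);print('housing',cv2.minAreaRect(H),len(H))
p=np.load('topp.npy');a=cv2.resize(p[175:255,185:325],None,fx=5.5,fy=5.5,interpolation=cv2.INTER_CUBIC)
cv2.imwrite('pics/topcrop.png',np.clip(a*1.4,0,255)[:,:,::-1])
p=np.load('sidep.npy');a=cv2.resize(p[170:275,230:340],None,fx=5.5,fy=5.5,interpolation=cv2.INTER_CUBIC)
cv2.imwrite('pics/sidecrop.png',np.clip(a*1.4,0,255)[:,:,::-1])
E
```

```text
top
red 148 [ 0.5925 -0.3235  0.0717] bbox mid [ 0.5923 -0.3238  0.0712] [0.042 0.042 0.008]
blue 153 [ 0.5083 -0.3164  0.0568] bbox mid [ 0.5086 -0.3169  0.0565] [0.043 0.043 0.009]
green 148 [ 0.4247 -0.2968  0.0418] bbox mid [ 0.4245 -0.2971  0.0413] [0.042 0.043 0.008]
shaft pts 108 [0.5688 0.185  0.1049]
73 [0.571  0.1862 0.1153] [0.5826 0.1978 0.1195] [0.021 0.022 0.013]
bar 97 [ 0.6096 -0.0256  0.1024] 0.10686745251754515 [0.00411909 0.01168274] [0.50834783 0.86115184] 59.446158121168324
rect all ((0.6465451121330261, 0.08357380330562592), (0.2899603545665741, 0.3202080726623535), 10.2132568359375)
housing ((0.6107990145683289, -0.026456721127033234), (0.12865141034126282, 0.11635685712099075), 10.246084213256836) 1958
side
red 299 [ 0.5945 -0.3285  0.071 ] bbox mid [ 0.5951 -0.3272  0.07  ] [0.042 0.043 0.006]
blue 301 [ 0.5103 -0.3217  0.0559] bbox mid [ 0.5101 -0.3206  0.0551] [0.043 0.044 0.006]
green 285 [ 0.4272 -0.3026  0.0409] bbox mid [ 0.4273 -0.3016  0.0402] [0.042 0.042 0.006]
shaft pts 185 [0.574  0.1766 0.0921]
55 [0.5742 0.1795 0.1128] [0.5852 0.1931 0.1173] [0.021 0.021 0.011]
bar 117 [ 0.6123 -0.0339  0.0996] 0.10453861379631135 [0.00398062 0.01268612] [0.56264716 0.82669715] 55.76093523634339
rect all ((0.64666348695755, 0.07900544255971909), (0.28578513860702515, 0.3192562460899353), 10.330565452575684)
housing ((0.6125291585922241, -0.02935684472322464), (0.1282157003879547, 0.11840567737817764), 10.113934516906738) 1642[ WARN:0@3.219] global loadsave.cpp:1063 imwrite_ Unsupported depth image for selected encoder is fallbacked to CV_8U.
```

View pics/topcrop.png

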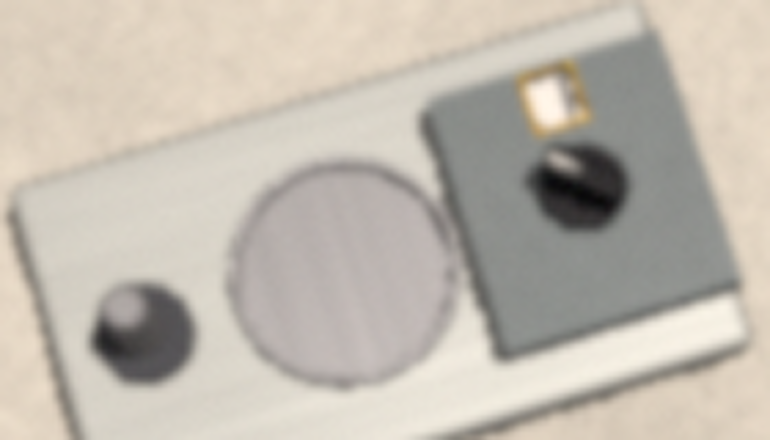

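View pics/sidecrop.png

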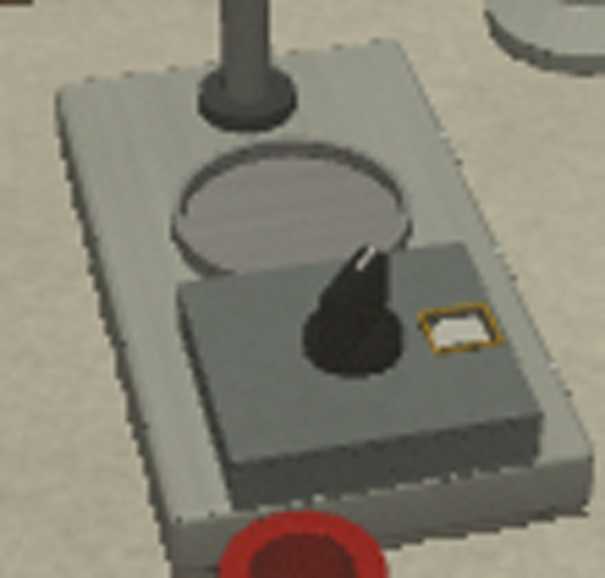

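```bash
cat > w.py <<'E'
from m import *
Y=np.radians(10.2);EX=np.array([np.cos(Y),np.sin(Y)]);EY=np.array([-np.sin(Y),np.cos(Y)])
AX={'top':np.array([.6106,-.0265]),'side':np.array([.6128,-.0305])}
def plan(n,p,z=.063,half=.075,res=400):
    # rows: press +x up, columns: press +y left
    g=np.linspace(half,-half,res)
    a,b=np.meshgrid(g,g,indexing='ij')
    a=a+.02
    X=np.concatenate([AX[n]+a[...,None]*EX+b[...,None]*EY,np.full(a.shape+(1,),z)],-1)
    c=calibration(n);q=X@np.array(c['R']).T+np.array(c['t'])
    u=q[...,0]/q[...,2]*c['fx']+c['cx'];v=q[...,1]/q[...,2]*c['fy']+c['cy']
    return cv2.remap(p.astype(np.float32),u.astype(np.float32),v.astype(np.float32),cv2.INTER_CUBIC)
def both(f,ps,half=.075):
    a=np.hstack([plan(n,p,half=half) for n,p in ps.items()])
    cv2.imwrite('pics/'+f,np.clip(a*1.3,0,255).astype(np.uint8)[:,:,::-1])
E
python3 - <<'E'
from w import *
both('plan0.png',{n:np.load(n+'p.npy') for n in('top','side')})
E
```

```text
(no output)
```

View pics/plan0.png

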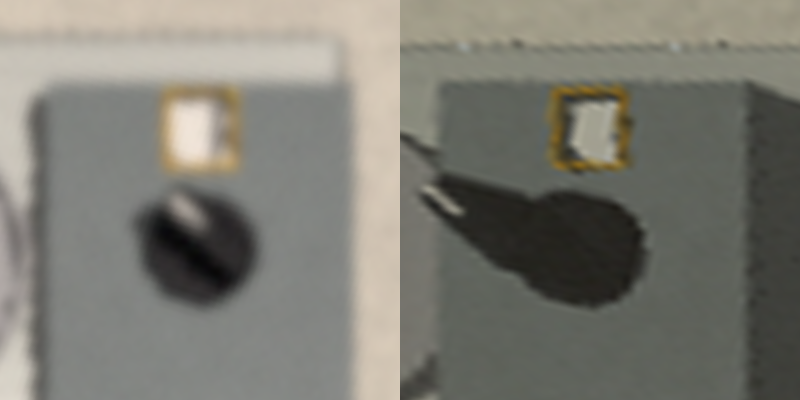

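Run:
```python
from w import *
Q=[0,1,0,0];r=np.array([.5935,-.325])
def ok(x,y,z): return ik([x,y,z],Q) is not None
print(ok(*r,.03),ok(.573,.1855,.07))
move_pose([*r,.15],Q);gripper_to(.075)
print(move_l([*r,.033],feed=.08,guard=8),observe()['ee_pos'])
gripper_to(.03,20);s=observe();print(s['width'],s['grip_force'],s['time'])
move_l([*r,.22],feed=.12);print(observe()['width'])
move_pose([.573,.1855,.22],Q)
move_l([.573,.1855,.165],feed=.1)   # foot at about .144
s=observe();print(s['ee_pos'],s['ft_force'],s['time'],s['width'])
for n in('top','side'):
    p,d=camera(n);cv2.imwrite(f'pics/held_{n}.png',p[:,:,::-1]);W=cloud(n,d);np.save(n+'H.npy',W);np.save(n+'Hp.npy',p)
    red=(p[...,0]>90)&(p[...,1]<60)&(p[...,2]<60)&(np.hypot(W[...,0]-.573,W[...,1]-.18)<.05)&(W[...,2]>.12)
    P=W[red];print(n,len(P),P.min(0).round(4),P.max(0).round(4),P.mean(0).round(4),circ(P,.022).round(4))
    S=near(W,(.573,.184),.04,.06,.122);print(len(S),S.min(0).round(4),S.max(0).round(4),S.mean(0).round(4),circ(S,.012).round(4) if len(S) else '')
a=np.hstack([cv2.resize(cv2.imread('pics/held_side.png')[110:230,200:330],None,fx=4,fy=4)])
cv2.imwrite('pics/heldcrop.png',a)
```

```text
True True
False [ 0.59383858 -0.32525652  0.03360671]
0.04375839507990781 19.99984678812325 7.7167
0.04396533360266026
[0.57334459 0.18531108 0.16524947] [ 0.00718942 -0.47111622 -1.6894597 ] 11.975 0.043845032245641555Traceback (most recent call last):
  File "<stdin>", line 15, in <module>
    return umr_minimum(a, axis, None, out, keepdims, initial, where)
ValueError: zero-size array to reduction operation minimum which has no identity
```

Run:
```python
from w import *
n='side';p,d=avg(n,4);W=cloud(n,d)
red=(p[...,0]>60)&(p[...,1]<.45*p[...,0])&(np.hypot(W[...,0]-.573,W[...,1]-.18)<.06)&(W[...,2]>.1)
P=W[red];print(len(P),P.min(0).round(4),P.max(0).round(4))
P=P[P[:,2]<.19]
if len(P):print('sleeve',circ(P,.022).round(4))
S=near(W,(.573,.184),.04,.065,.108);S=S[~np.isin(S,P).all(1)]
print('shaft',len(S),S.min(0).round(4),S.max(0).round(4),circ(S,.012).round(4))
cv2.imwrite('pics/heldcrop.png',cv2.resize(p[110:230,200:340].astype(np.uint8),None,fx=4.5,fy=4.5)[:,:,::-1])
```

```text
Traceback (most recent call last):
ValueError: zero-size array to reduction operation minimum which has no identity
```

Run:
```python
from w import *
n='side';p,d=avg(n,4);W=cloud(n,d);np.savez('held.npz',p=p,W=W)
print(proj(n,np.array([.573,.1855,.17])))
cv2.imwrite('pics/heldcrop2.png',cv2.resize(p[100:240,180:360].astype(np.uint8),None,fx=4,fy=4)[:,:,::-1])
```

```text
(np.float64(272.8203416294198), np.float64(146.23158016800002))
```

View pics/heldcrop2.png

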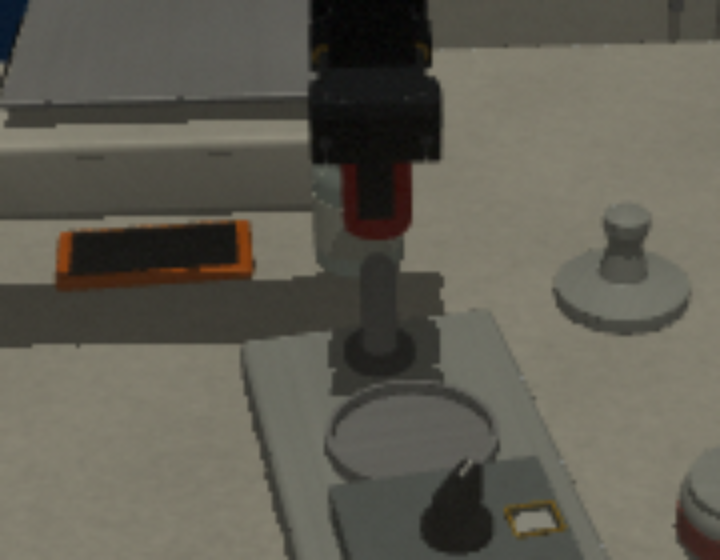

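Run:
```python
from w import *
z=np.load('held.npz');p,W=z['p'],z['W']
red=(p[...,0]>35)&(p[...,1]<.5*p[...,0])&(np.hypot(W[...,0]-.573,W[...,1]-.18)<.06)&(W[...,2]>.1)
P=W[red];print(len(P),P.min(0).round(4),P.max(0).round(4))
P=near(W,(.573,.18),.05,.125,.2);P=W[red];P=P[np.hypot(*(P[:,:2]-[.575,.18]).T)<.03];print('sleeve',len(P),circ(P,.022).round(4))
S=near(W,(.573,.184),.03,.068,.106)
print('shaft',len(S),S.min(0).round(4),S.max(0).round(4),circ(S,.012).round(4))
D=near(W,(.573,.184),.04,.04,.056);D=D[p[(np.hypot(W[...,0]-.573,W[...,1]-.184)<.04)&(W[...,2]>.04)&(W[...,2]<.056)].mean(1)<60];print('shoulder',len(D),D.min(0).round(4),D.max(0).round(4))
print([np.round(proj('side',np.array([.573,.1855,h])),1) for h in(.06,.1,.15)])
```

```text
157 [0.5551 0.154  0.1451] [0.596  0.1793 0.196 ]
sleeve 157 [0.5753 0.1848]
shaft 108 [0.5631 0.1711 0.0681] [0.5849 0.183  0.106 ] [0.5746 0.185 ]
shoulder 167 [0.5435 0.151  0.04  ] [0.6084 0.2166 0.0551]
[array([273.7, 182.3]), array([273.4, 169.6]), array([273. , 153.1])]
```

Run:
```python
from w import *
x,y=.5727,.1855
move_l([x,y,.150],feed=.06)
f0=observe()['ft_force']
for z in(.13,.115,.10,.085,.068):
    g=move_l([x,y,z],feed=.03,guard=10)
    s=observe();print(z,g,np.round(s['ee_pos'],4),np.round(s['ft_force']-f0,1),np.round(s['moment'],2),round(s['width'],4),s['time'])
    if g:break
```

```text
0.13 False [0.5728 0.1855 0.1301] [ 0.2 -0.2 -0.7] [0.06 0.02 0.02] 0.044 13.6417
0.115 False [0.5727 0.1854 0.115 ] [ 0.1  0.6 -1.2] [ 0.07  0.01 -0.02] 0.0439 14.2917
0.1 False [0.5727 0.1854 0.0999] [ 0.1 -0.6 -0.9] [ 0.    0.02 -0.  ] 0.0439 14.9417
0.085 False [0.5727 0.1854 0.085 ] [-0.2 -0.2 -0.5] [0.07 0.   0.01] 0.044 15.5917
0.068 True [0.5726 0.1855 0.0708] [-0.3 -0.1  5.8] [0.02 0.24 0.02] 0.0441 16.0833
```

```bash
cat > turn.py <<'E'
from w import *
C=[.6113,-.0280]
def q(phi): return [np.cos(phi/2),np.sin(phi/2),0,0]
def turn(b0,dphi,zt=.080):
    # b0: bar direction (world rad); dphi>0 clockwise
    best=None
    for o in(0,np.pi,-np.pi):
        js=[ik([*C,.16],q(b0+o-f)) for f in(0,dphi)]
        if any(j is None for j in js):continue
        m=max(abs(j[6]) for j in js)
        if best is None or m<best[0]:best=(m,o)
    print(best);o=best[1]+b0
    move_pose([*C,.16],q(o));gripper_to(.045)
    print(move_l([*C,zt],feed=.08,guard=8),observe()['ee_pos'])
    gripper_to(.005,15);print('w',observe()['width'])
    n=int(np.ceil(abs(dphi)/.12))
    for i in range(1,n+1): move_pose([*C,zt],q(o-dphi*i/n))
    s=observe();print(s['moment'],s['ft_force'],s['ee_rot'])
    gripper_to(.045);move_l([*C,.2],feed=.12)
E
python3 - <<'E'
from turn import *
gripper_to(.07);dwell(.3);move_l([.5727,.1855,.2],feed=.1)
p,d=camera('side');W=cloud('side',d)
s=near(W,(.573,.184),.045,.104,.13);print(len(s),np.percentile(s[:,2],[5,50,95]),s.mean(0))
turn(np.radians(57.5),.7)
move_pose([.50,.20,.30],q(np.pi));print(observe()['time'])
ps={n:avg(n,4)[0] for n in('top','side')};both('plan1.png',ps)
E
```

```text
141 [0.10518203 0.10941803 0.11635136] [0.57458898 0.17792791 0.11004505]
(np.float64(0.9472405798872156), 0)
False [ 0.61179903 -0.02816579  0.0806006 ]
w 0.01293263570696528
[-0.55637886 -0.84408128 -0.07969767] [ 4.37957026 -2.7214441  -2.39078806] [9.88147347e-01 1.53507988e-01 3.21817290e-04 1.23977466e-04]
28.0417
```

View pics/plan1.png

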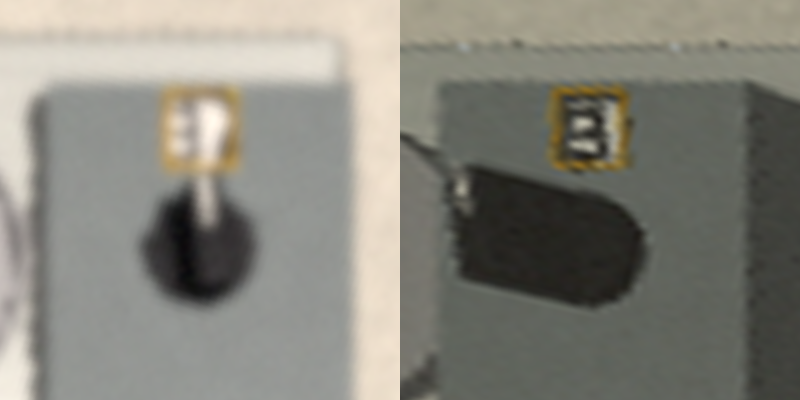

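Run:
```python
from w import *
import w
def win(n,p,z):
    h=.02;g=np.linspace(h,-h,380);a,b=np.meshgrid(g,g,indexing='ij');a=a+.046
    X=np.concatenate([AX[n]+a[...,None]*EX+b[...,None]*EY,np.full(a.shape+(1,),z)],-1)
    c=calibration(n);q=X@np.array(c['R']).T+np.array(c['t'])
    u=q[...,0]/q[...,2]*c['fx']+c['cx'];v=q[...,1]/q[...,2]*c['fy']+c['cy']
    return cv2.remap(p.astype(np.float32),u.astype(np.float32),v.astype(np.float32),cv2.INTER_CUBIC)
now={n:avg(n,6)[0] for n in('top','side')};np.savez('now.npz',**now)
a=np.hstack([win(n,now[n],.062) for n in now])
cv2.imwrite('pics/win1.png',np.clip(a*1.3,0,255).astype(np.uint8)[:,:,::-1])
```

```text
(no output)
```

View pics/win1.png

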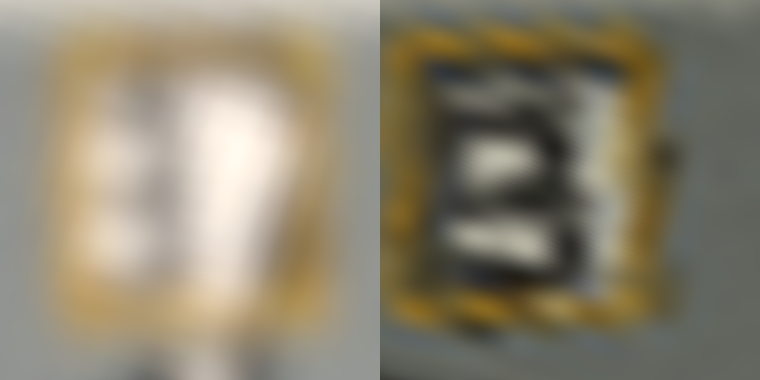

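```bash
cat > win.py <<'E'
from w import *
def win(n,p,z):
    h=.02;g=np.linspace(h,-h,380);a,b=np.meshgrid(g,g,indexing='ij');a=a+.046
    X=np.concatenate([AX[n]+a[...,None]*EX+b[...,None]*EY,np.full(a.shape+(1,),z)],-1)
    c=calibration(n);q=X@np.array(c['R']).T+np.array(c['t'])
    u=q[...,0]/q[...,2]*c['fx']+c['cx'];v=q[...,1]/q[...,2]*c['fy']+c['cy']
    return cv2.remap(p.astype(np.float32),u.astype(np.float32),v.astype(np.float32),cv2.INTER_CUBIC)
E
python3 - <<'E'
from turn import *
from win import win
turn(np.radians(17.66),.61)
move_pose([.50,.20,.30],q(np.pi));print(observe()['time'])
now={n:avg(n,6)[0] for n in('top','side')}
cv2.imwrite('pics/win2.png',np.clip(np.hstack([win(n,now[n],.062) for n in now])*1.3,0,255).astype(np.uint8)[:,:,::-1])
W=cloud('side',camera('side')[1]);s=near(W,(.573,.184),.045,.104,.13);print(len(s),np.percentile(s[:,2],[5,50,95]),s.mean(0))
E
```

```text
(np.float64(1.5525797538817563), 0)
False [ 0.61178426 -0.02812391  0.0805801 ]
w 0.012687699357243282
[ 0.31353392  0.21093943 -0.10510403] [-0.61160129  1.11675068  1.26934198] [ 9.89049485e-01 -1.47584066e-01 -1.93830015e-05 -2.41912547e-04]
38.5
140 [0.10524284 0.10969445 0.11714376] [0.57427755 0.17778959 0.11036374]
```

View pics/win2.png

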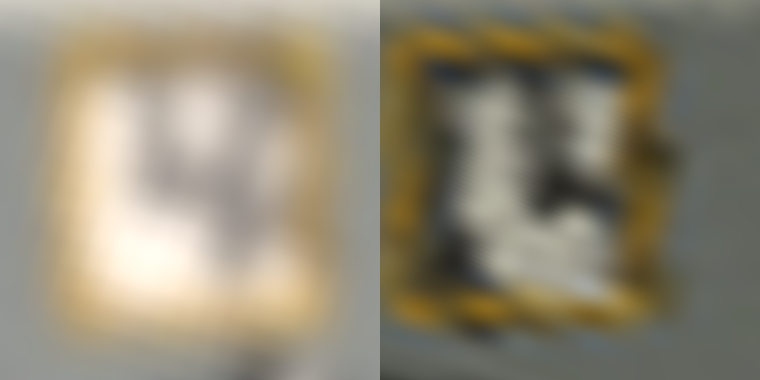

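```bash
python3 -c "
from station import *
print(finish_job())"
```

```text
the job is handed in; nothing more can be done
None
```

The red sleeve is seated on the shaft, lowered under control until it met the shoulder. The dial shows the 4 centred in its window, about 0.02 rad off by my estimate. The arm is clear of everything and the job is handed in, but the call returned no verdict.

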